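Lock the filter funnel and draw the vacuum

ROBOT

A 6-joint arm with a two-finger parallel gripper is mounted at the origin on a cart in front of the work surface, level with it; the furniture and walls round the work are solid. World frame = base frame: x ahead of the robot, y to its left, z up, the work surface at z = 0. Lengths are in m, angles in rad, forces in N, time in s.
With the tool pointing down it reaches from about 0.35 to 1 m from the base axis. Payload 7.1 kg.
Tool frame: the origin (TCP) lies between the finger pads; the fingertips stand 22 mm ahead of it and the grasp point (between the pads) lies 3 mm ahead of it; z points along the fingers, y is the line along which they close (so a half turn about z gives the same grasp; the last joint's range is limited). The gripper opens to 85 mm and grips with 20 to 120 N. Pads are 22 mm wide; open, the fingers measure 114 mm over their backs; the gripper's body (76 mm by 85 mm) begins 54 mm behind the grasp point. The pads swing forward as they close: fully open they stand 13 mm farther back than shut.
Start: joints at [-1.245, 0.423, 1.63, -0, 1.089, -0.019], TCP at [0.211, -0.588, 0.253] pointing down, gripper open.
Joint ranges: [-3, 3], [-0.9, 2.11], [0.09, 2.58], [-1.31, 4.45], [0.11, 2.69], [-2.54, 2.54]. Speed limits (rad/s): [2.39, 2.39, 3.01, 3.14, 3.14, 3.14].

INTERFACE

Orientations are given as a rotation vector (axis times angle).
In Python, from rig import manip gives the robot as it stands. The module is installed in compiled form; this text tells all that it offers. Calls block until the motion is done:
- manip.move_to(position, orientation): joint-space move of the TCP to a pose.
- manip.servo_line(position, orientation=None, rate=0.15): straight line of the TCP; orientation=None keeps the orientation; rate is the mean speed in m/s.
- manip.set_joints(angles): joint-space move.
- manip.command_gripper(opening, f_grip=None): finger opening in m; f_grip is the grip in N (None keeps the last); returns when the fingers have stopped.
- manip.hold(seconds).
- manip.solve_ik(position, orientation): joint angles nearest the present ones, or None.
- manip.camera(name): name is "scene" or "top" or "wrist"; returns a dict with "image" (480x640x3 uint8, red, green, blue), "fx", "fy", "cx", "cy" (pixels), "cam_to_world" (4x4, takes a point from camera to world coordinates); the wrist camera has in their place "mount" (4x4, takes a point from camera to tool coordinates, whose origin is the TCP and whose axes are the flange's). Camera axes: x right, y down, z forward; pixel columns grow to the right and rows downward; lengths in m; the calibration is good to about 2 mm. A picture is of the moment at which its call begins: read the wrist's pose just before it. There is no depth.
A pose or a line that the arm cannot do raises manip.IKError and nothing moves.
- manip.sign_off(): hands the job in; it is judged then, once.
Readings, each from a call of its own:
- manip.get_time(): time.
- manip.get_joint_positions(): joint angles.
- manip.get_joint_vel(): joint speeds.
- manip.get_tau(): joint torques, N m.
- manip.get_position(): TCP position.
- manip.get_ee_rot(): TCP orientation.
- manip.get_contact_force(): force on the tool from outside, world axes, zero at the start.
- manip.get_torque(): the same for the moment, N m.
- manip.get_width(): finger opening in m.
- manip.get_grip_force(): force on a finger pad.
Only numpy, scipy, OpenCV 4.12 (cv2) and the standard library are available. Lean on these libraries where they do the work, as an engineer would, in place of code of your own. Each camera call takes 0.05 s, during which the arm holds its last target. There are 200 camera calls.

TASK

Get the vacuum filter ready for the next specimen: set the steel funnel upright into the bayonet ring of the filter base, push it down against the spring and turn it clockwise (seen from above) until its lugs are locked in the ring, and let it spring up into its catch. Then draw the vacuum with a full stroke of the black pump plunger, all the way down to its stop, and let it come back up. Leave the specimen cup, beaker and petri dish where they stand.

Things in the scene. Friction and masses are not known exactly. Their poses are not given: they have to be found in the camera images.
- funnel: loose stainless funnel standing upright on the worktop, 100 mm tall, a tube of 50 mm diameter over a 41 mm spigot (lowest 24 mm), 0.16 kg. Origin: centre of its underside, z up. Two lugs at the foot of the spigot, along its +y and -y: 6 mm high, 12 mm wide, tips 29 mm from the axis. Turned by half a turn it looks and fits the same
- funnel_grip (a point): on the funnel's axis, 70 mm above its underside, midway between its two flat ribbed grip lands, which lie at the funnel's +y and -y straight above the lugs: 16 mm wide, from 50 to 90 mm above the underside, 58 mm across their faces
- filter_base: grey-painted vacuum filter base, heavy, does not move; 128 mm (x) by 216 mm (y), deck 50 mm above the worktop. Origin: centre of its underside. The steel bayonet ring stands on the deck at y = -58 mm, the pump with black plunger at y = +62 mm
- ring_entry (a point): on the bayonet ring's axis at deck height (50 mm above the worktop). Its y axis is the line through the two gaps in the ring's inner lip (dark lines on the rim): lugs along it to within 7 degrees go down through the gaps. Ring 74 mm outside, its top face 17.5 mm above this point, bore 44.6 mm. The funnel turns only while its underside is less than 3.5 mm above this point
- ring_locked (a point): the same point; its y axis is the line of the lugs when locked, 60 degrees clockwise from ring_entry seen from above (round dots on the rim). The turn ends at a stop 6 degrees further. Let go there, the spring lifts the lugs 3 mm into catches and the funnel's underside then stands 6.5 mm above this point
- filter_support (a joint): how far (m) the round sprung filter support in the ring's bore (42 mm diameter) is pushed down: 0 free, its top then 8.5 mm above ring_entry; 0.0085 fully down, the funnel's underside then level with ring_entry. 5 N at first, 12 N fully down; 0.002 when the funnel is locked
- plunger_top (a point): centre of the top face of the black pump plunger (50 mm diameter, upright), 130 mm above the worktop when up
- pump_plunger (a joint): stroke of the plunger in m: 0 up, 0.016 at its lower stop; 4 N at first, 9 N at the stop; it springs back up
- cup_white: white specimen cup with lid, near the funnel, 60 mm diameter, 81 mm tall, a bystander; origin at the centre of its underside
- beaker: small clear beaker standing to the left of the filter base, 54 mm diameter, 68 mm tall, a bystander; origin at the centre of its underside
- petri_dish: petri dish to the left, on the papers, 60 mm diameter, 17 mm tall, a bystander; origin at the centre of its underside

How it is judged:
By the outcome, as a careful person would: the job done as asked, in the order asked, and still so for the second after the job is handed in, with the robot touching nothing.
It also fails if it takes over 51 s, if anything falls off the work surface, if the arm or the gripper's body presses on something with over 40 N, if the wrist force passes 120 N, or if a joint passes its speed limit or range.

## Working session

There is one attempt and no reset: what is moved stays moved. The work goes in short steps, each a Python script; the robot and the scene stay as the last script left them, time stands still between calls to the robot, and variables do not carry over. Pictures are saved under pics/ and viewed, at most 10 in all, crops included, and the job is handed in when it is done.

```bash
mkdir -p pics; python3 - <<'E'
from rig import manip
import cv2,pickle
d={}
for n in("scene","top","wrist"):
    c=manip.camera(n);d[n]=c;cv2.imwrite(f"pics/{n}0.png",c["image"][:,:,::-1])
    print(n,c["fx"],c["fy"],c["cx"],c["cy"]);print(c.get("cam_to_world",c.get("mount")).round(4).tolist())
pickle.dump(d,open("c0.pkl","wb"))
print(manip.get_time(),manip.get_ee_rot(),manip.get_position())
E
```

```text
scene 569.7066445450774 569.7066445450774 316.1653084183843 234.36205888215062
[[-0.5732, -0.7221, 0.3873, 0.1326], [-0.8193, 0.5132, -0.2557, 0.3366], [-0.0141, -0.4639, -0.8858, 1.1063], [0.0, 0.0, 0.0, 1.0]]
top 488.0193449688343 488.0193449688343 313.3732425539447 234.32186063838319
[[-0.0038, -0.9938, 0.1108, 0.4316], [-0.9994, 0.0077, 0.034, 0.0488], [-0.0347, -0.1106, -0.9933, 1.2586], [0.0, 0.0, 0.0, 1.0]]
wrist 412.3729419378468 412.3729419378468 318.00187075105293 240.30649211668882
[[-0.0003, -0.9496, -0.3134, 0.0807], [1.0, -0.0003, -0.0003, -0.0013], [0.0002, -0.3134, 0.9496, -0.1203], [0.0, 0.0, 0.0, 1.0]]
0.15 [-3.09380487e+00 -5.38746737e-01  3.44893504e-04] [ 0.21114765 -0.58782038  0.25269786]
```

View pics/top0.png

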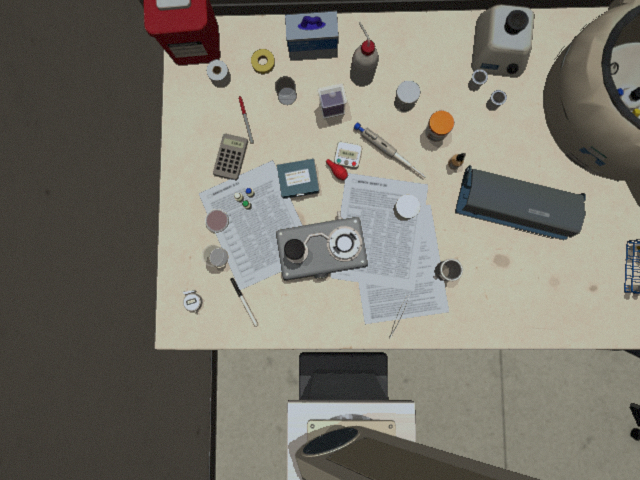

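View pics/scene0.png

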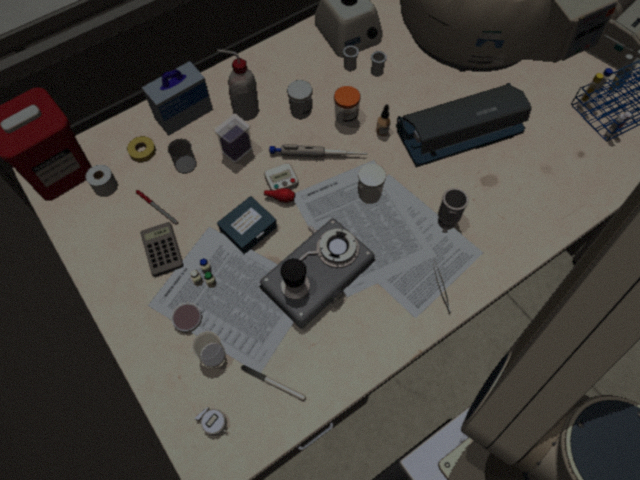

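Top view: the funnel is at about (451,270), the cup at (407,207), the ring at (345,243) and the plunger at (294,250). I'll get rough positions from these, then take wrist views.

```bash
cat > h.py <<'E'
import numpy as np,cv2
from rig import manip
from scipy.spatial.transform import Rotation as R
def ray(c,T,u,v,z):
    d=T[:3,:3]@np.array([(u-c["cx"])/c["fx"],(v-c["cy"])/c["fy"],1]);o=T[:3,3]
    return (o+d*(z-o[2])/d[2])[:2]
def wT(c,p,r):
    T=np.eye(4);T[:3,:3]=R.from_rotvec(r).as_matrix();T[:3,3]=p
    return T@c["mount"]
def proj(c,T,P):
    q=np.linalg.inv(T)@np.append(P,1);return q[0]/q[2]*c["fx"]+c["cx"],q[1]/q[2]*c["fy"]+c["cy"]
def ori(yaw): # tool down, tool y at angle yaw+90.. tool x axis at world angle yaw
    c,s=np.cos(yaw),np.sin(yaw)
    return R.from_matrix(np.array([[c,s,0],[s,-c,0],[0,0,-1]])).as_rotvec()
E
python3 - <<'E'
from h import *
import pickle
d=pickle.load(open("c0.pkl","rb"));c=d["top"];T=c["cam_to_world"]
P={}
for n,u,v,z in(("fun",451,269,.1),("cup",407,207,.081),("ring",345,243,.0675),("plg",294,250,.13),("beaker",217,258,.06)):
    P[n]=ray(c,T,u,v,z);print(n,P[n])
s=d["scene"]
for n,u,v,z in(("fun",454,199,.1),("cup",372,175,.081),("ring",339,246,.0675),("plg",294,271,.13)): print(n,ray(s,s["cam_to_world"],u,v,z))
f=P["fun"]; g=P["ring"]
for k,q,h in(("f",f,.30),("r",g,.30)):
    # camera 8cm ahead in tool x, tilted back toward tool axis
    p=[q[0]-.0,q[1],h]
    manip.move_to(p,ori(0))
    p,r=manip.get_position(),manip.get_ee_rot();c=manip.camera("wrist")
    T=wT(c,p,r);pickle.dump((c,T),open(f"w{k}.pkl","wb"));cv2.imwrite(f"pics/w{k}.png",c["image"][:,:,::-1])
    print(k,p,r,manip.get_joint_positions().round(2) if hasattr(manip.get_joint_positions(),'round') else manip.get_joint_positions(),proj(c,T,[*q,.1]),manip.get_time())
E
```

```text
fun [ 0.47640304 -0.23453601]
cup [ 0.62795655 -0.13853989]
ring [0.5425014  0.01230882]
plg [0.52118881 0.13268794]
beaker [0.50814221 0.32893008]
fun [ 0.47581826 -0.23161859]
cup [ 0.62930654 -0.13951216]
ring [0.53796986 0.01409708]
plg [0.52006454 0.13294205]
f [ 0.4762344  -0.23516008  0.29993282] [ 3.14137507e+00 -7.06224176e-04 -1.40520441e-04] [-0.48  0.23  1.79 -0.    1.12  1.09] (np.float64(318.8933157336011), np.float64(209.82639902497831)) 1.8333
r [0.5424599  0.01137379 0.29992868] [ 3.14111593e+00 -6.74026310e-04 -2.66036347e-04] [-0.    0.25  1.77 -0.    1.12  1.57] (np.float64(318.43902910946304), np.float64(209.96341397763172)) 2.8833
```

View pics/wf.png

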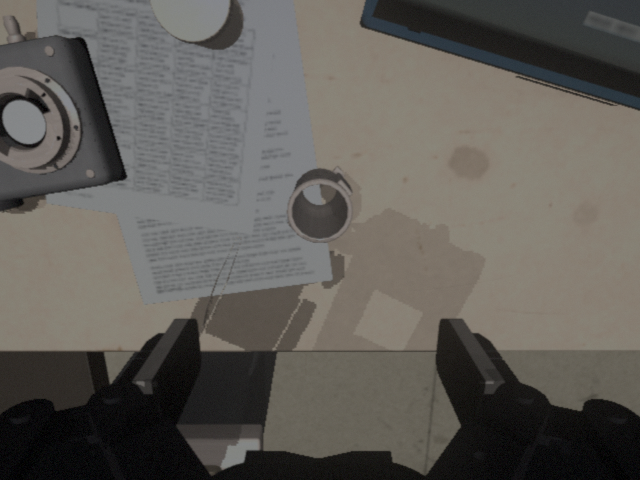

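View pics/wr.png

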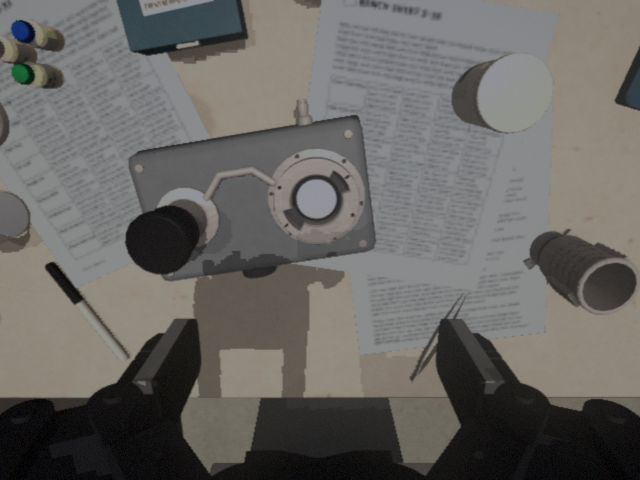

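Wrist views: in wf, the funnel top is at (320,210) with its lug and land visible at upper right and lower right. In wr, the ring centre is at (318,199) with gaps at upper right and lower left, the plunger top at (163,239) and the funnel at (607,285). I'll enlarge these.

```bash
python3 - <<'E'
import cv2,numpy as np
f=cv2.imread("pics/wf.png");r=cv2.imread("pics/wr.png")
def up(i,x,y,w,h,s):
    o=cv2.resize(i[y:y+h,x:x+w],None,fx=s,fy=s,interpolation=cv2.INTER_CUBIC)
    o=np.clip(o.astype(float)*1.4,0,255).astype(np.uint8)
    for k in range(0,w,20):cv2.putText(o,str(x+k),(k*s,8),0,.3,(0,0,255));cv2.line(o,(k*s,9),(k*s,14),(0,0,255))
    for k in range(0,h,20):cv2.putText(o,str(y+k),(0,k*s+3),0,.3,(0,255,0));cv2.line(o,(20,k*s),(26,k*s),(0,255,0))
    return o
cv2.imwrite("pics/a.png",np.hstack([up(f,275,155,80,120,5),up(r,520,220,80,120,5)]))
cv2.imwrite("pics/b.png",up(r,260,140,120,110,5))
E
```

```text
(no output)
```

View pics/a.png

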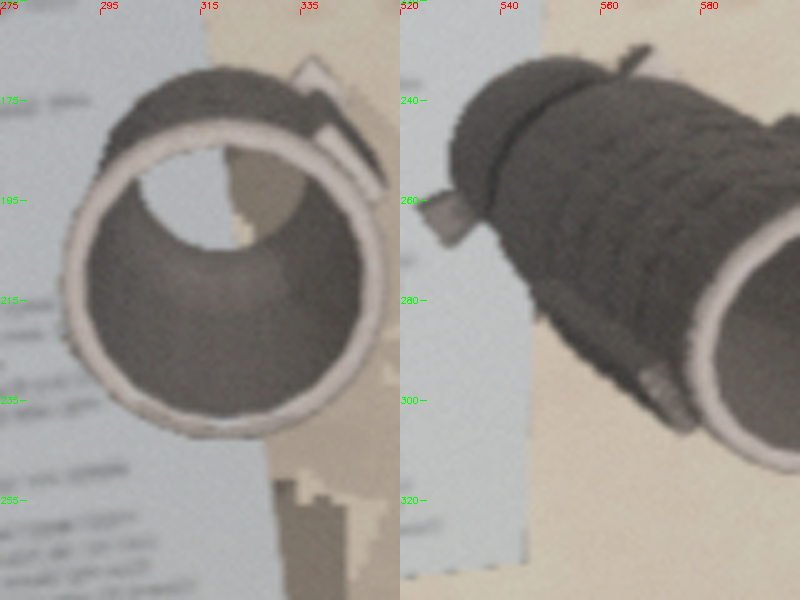

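View pics/b.png

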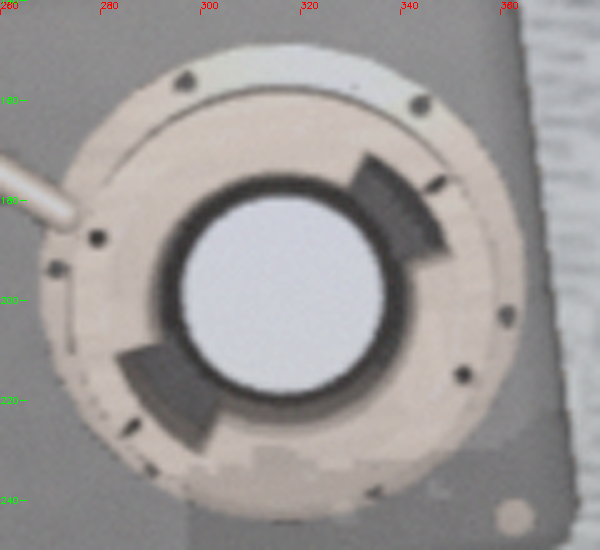

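Ring rim marks: gap lines at (347,176.5) and (286,225.5), dots at (279.5,187.5) and (352.5,215). Funnel: rim centre (320,210.5) in wf, lug tip at about (340.5,170.5) in wf, other lug tip at (526,265) in wr, land top face mid at about (346,186.5) in wf.

```bash
python3 - <<'E'
from h import *
import pickle
cf,Tf=pickle.load(open("wf.pkl","rb"));cr,Tr=pickle.load(open("wr.pkl","rb"))
a=lambda v:np.degrees(np.arctan2(v[1],v[0]))
L=[ray(cr,Tr,u,v,.0675) for u,v in((347,176.5),(286,225.5),(279.5,187.5),(352.5,215))]
print("ring",np.mean(L[:2],0),np.mean(L[2:],0),"gap",a(L[1]-L[0]),"dot",a(L[2]-L[3]),[np.linalg.norm(L[0]-L[1])])
F=ray(cf,Tf,320,210.5,.1);print("fun",F)
p1=ray(cf,Tf,340.5,170.5,.006);p2=ray(cr,Tr,526,265,.006);l=ray(cf,Tf,346,186.5,.09)
for q in(p1,p2,l):print(q,a(q-F),np.linalg.norm(q-F))
print("lugs",np.mean([p1,p2],0),a(p1-p2),np.linalg.norm(p1-p2))
print("plg",ray(cr,Tr,163,239,.13))
E
```

```text
ring [0.54198896 0.014466  ] [0.54204956 0.01405496] gap 129.2842025002506 dot 68.8997290361952 [np.float64(0.068947583999269)]
fun [ 0.47584931 -0.23541977]
[ 0.49336439 -0.25638049] -50.117385636019144 0.02731537625777276
[ 0.45767985 -0.2117926 ] 127.56052850917666 0.029805572195582955
[ 0.49326858 -0.25647162] -50.394065923033956 0.027324187517662565
lugs [ 0.47552212 -0.23408655] -51.32905131241323 0.05710924334117871
plg [0.52802028 0.12740917]
```

The lug line is at 129°, which matches the gap line at 129.3°, so the tool yaw is 39°. Next: grasp, lift and carry to just above the ring.

```bash
python3 - <<'E'
from h import *
import pickle
Y=np.radians(39);F=[.4757,-.2345]
manip.move_to([*F,.20],ori(Y)); manip.servo_line([*F,.073],ori(Y),rate=.12)
print(manip.get_contact_force())
manip.command_gripper(.05,60); print(manip.get_width(),manip.get_grip_force(),manip.get_contact_force(),manip.get_position())
manip.servo_line([*F,.21],ori(Y),rate=.15)
manip.move_to([.542,.0143,.21],ori(np.radians(39.2)));manip.servo_line([.542,.0143,.155],rate=.1)
p,r=manip.get_position(),manip.get_ee_rot();c=manip.camera("wrist");T=wT(c,p,r)
cv2.imwrite("pics/wg.png",c["image"][:,:,::-1]);pickle.dump((c,T),open("wg.pkl","wb"))
print(p,manip.get_contact_force(),manip.get_torque(),manip.get_width(),manip.get_time())
s=manip.camera("scene");i=s["image"][150:300,250:450,::-1];w=c["image"][:,:,::-1]
print(proj(s,s["cam_to_world"],np.array([.542,.0143,.0675])),proj(c,T,np.array([.542,.0143,.0675])))
cv2.imwrite("pics/wg2.png",np.vstack([cv2.resize(i,(640,480),interpolation=2)[:, :],][0:1]))
E
```

```text
[-0.08864606  0.16212144  0.35808128]
0.057193565369419205 62.893463373184204 [-0.90168682 -0.30008435  5.70314157] [ 0.47614194 -0.2347598   0.07390656]
[0.54230762 0.01394855 0.15519541] [ 0.34325642 -0.84130773 -2.26641697] [-0.00870299  0.00012357 -0.02959017] 0.05738481855307553 8.3667
(np.float64(337.75532791404856), np.float64(244.6079570983939)) (np.float64(319.350586134943), np.float64(262.36779250259633))
```

View pics/wg.png

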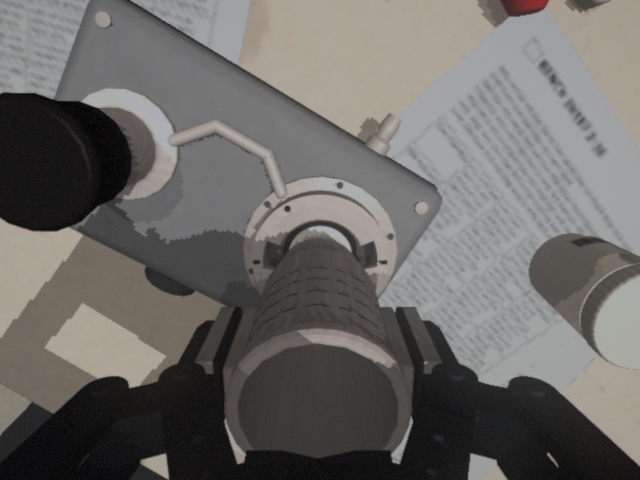

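The funnel is held square between the pads, with its lugs lined up with the dark gaps at about (275,250) and (372,250). Next is a guarded descent.

```bash
python3 - <<'E'
from h import *
g=manip.get_contact_force; f0=g()
for z in(.145,.141,.138,.135,.132,.130,.128):
    manip.servo_line([.542,.0143,z],rate=.05)
    f=g()-f0;t=manip.get_torque();print(z,manip.get_position().round(4),f.round(1),t.round(2),round(manip.get_time(),2))
    if f[2]>12 or abs(f[:2]).max()>12:print("stop");break
E
```

```text
0.145 [0.5417 0.0144 0.1446] [ 1.   0.3 -0.2] [-0.01  0.01  0.02] 8.77
0.141 [0.5418 0.0143 0.1407] [ 1.  -0.2  0.1] [-0.02 -0.01 -0.01] 9.02
0.138 [0.5419 0.0143 0.1378] [ 0.   0.  -0.2] [ 0.03 -0.02  0.01] 9.27
0.135 [0.5422 0.0143 0.1349] [ 2.1  0.6 -1.5] [ 0.02 -0.28 -0.  ] 9.52
0.132 [0.5425 0.0143 0.1323] [ 1.8 -0.9  3.2] [ 0.04 -0.14  0.03] 9.77
0.13 [0.5424 0.0143 0.1303] [ 1.7 -0.4  5.1] [ 0.02 -0.19  0.02] 10.02
0.128 [0.5425 0.0143 0.1283] [ 2.3 -0.6  7. ] [ 0.05 -0.21 -0.01] 10.27
```

It went through the gaps and onto the spring. Next: push down and turn clockwise, watching torque.

```bash
python3 - <<'E'
from h import *
g=manip.get_contact_force
c=np.array([.5425,.0143]);Z=.1250
for z in(.1265,Z):
    manip.servo_line([*c,z],rate=.03);print(z,manip.get_position().round(4),g().round(1))
for a in(8,16,24,32,40,48,54,58,60,62,64):
    manip.move_to([*c,Z],ori(np.radians(39.2-a)))
    f=g();t=manip.get_torque();p=manip.get_position();r=R.from_rotvec(manip.get_ee_rot()).as_matrix()
    print(a,p.round(4),round(39.2-np.degrees(np.arctan2(r[1,0],r[0,0])),1),f.round(1),t.round(2),round(manip.get_time(),2))
    if abs(t[2])>1.2 or abs(f[:2]).max()>15:print("stop");break
    c=c+np.clip(f[:2]*1e-4,-.0005,.0005)*(np.abs(f[:2])>3)
E
```

```text
0.1265 [0.5426 0.0143 0.1268] [ 0.9 -0.7  5.9]
0.125 [0.5426 0.0143 0.1254] [0.2 0.1 7.8]
8 [0.5426 0.0143 0.1255] 8.0 [-0.7  0.1  7.9] [ 0.01  0.1  -0.01] 11.03
16 [0.5429 0.0142 0.1256] 16.0 [ 0.3 -1.2  8.4] [-0.14 -0.   -0.02] 11.28
24 [0.5429 0.0142 0.1256] 24.0 [-0.7 -1.1  7.8] [-0.1  -0.03 -0.05] 11.54
32 [0.543  0.0141 0.1256] 32.0 [ 0.8 -1.   7.6] [-0.23 -0.06 -0.09] 11.8
40 [0.5432 0.014  0.1257] 40.0 [ 0.2 -2.3  7.8] [-0.27 -0.12 -0.06] 12.06
48 [0.5431 0.014  0.1256] 48.0 [-0.4 -1.5  7.2] [-0.27 -0.07 -0.06] 12.32
54 [0.5432 0.0139 0.1257] 54.0 [ 0.9 -1.9  7.9] [-0.37 -0.21 -0.02] 12.57
58 [0.5433 0.0139 0.1257] 58.0 [ 0.2 -3.2  7.6] [-0.48 -0.2   0.03] 12.82
60 [0.5432 0.0137 0.1257] 60.0 [ 0.6 -1.7  7.9] [-0.36 -0.19  0.  ] 13.07
62 [0.5432 0.0136 0.1257] 62.0 [ 0.3 -2.9  7.4] [-0.44 -0.17  0.01] 13.32
64 [0.5433 0.0135 0.1257] 64.0 [ 0.7 -3.4  6.8] [-0.49 -0.2   0.08] 13.57
```

```bash
python3 - <<'E'
from h import *
g=manip.get_contact_force
c=np.array([.5425,.0139]);Z=.1250
for a in(65,66,67,68,69,70):
    manip.move_to([*c,Z],ori(np.radians(39.2-a)));f=g();t=manip.get_torque()
    print(a,f.round(1),t.round(2))
    if abs(t[2])>.5:break
a-=6;print("locked at",a)
manip.move_to([*c,Z],ori(np.radians(39.2-a)));print(manip.get_torque().round(2))
for z in(.127,.1285,.130,.131):
    manip.servo_line([*c,z],rate=.03);f=g();print(z,manip.get_position().round(4),f.round(1),manip.get_torque().round(2))
    if f[2]<-8:break
print(manip.get_time())
E
```

```text
65 [ 1.9 -4.2  6.3] [-0.63 -0.3   0.28]
66 [ 2.1 -4.9  6.2] [-0.91 -0.4   0.21]
67 [ 1.9 -6.2  6.3] [-1.14 -0.57  0.3 ]
68 [ 3.4 -6.8  5.9] [-1.19 -0.64  0.85]
locked at 62
[-0.44 -0.37  0.06]
0.127 [0.5437 0.0135 0.1278] [ 2.  -2.6  5.6] [-0.36 -0.5   0.03]
0.1285 [0.5436 0.0136 0.1292] [ 2.9 -2.3  5.2] [-0.5  -0.62 -0.02]
0.13 [0.5432 0.0137 0.1302] [ 4.3 -2.8  2.5] [-0.5  -0.97  0.07]
0.131 [0.543  0.0138 0.1303] [ 7.  -2.1 -6.5] [-0.29 -1.59  0.08]
15.8167
```

Held at 6.5 mm, the lift is resisted, so the lugs are in the catches. Next: release, rise, check by camera.

```bash
python3 - <<'E'
from h import *
p=manip.get_position();c=[.5430,.0138]
manip.servo_line([*c,.1302],rate=.03);print(manip.get_contact_force().round(1))
manip.command_gripper(.085);print(manip.get_width(),manip.get_contact_force().round(1))
manip.servo_line([*c,.26],rate=.15);manip.command_gripper(0.0)
manip.move_to([.5205,.133,.26],ori(np.radians(-20)))
p,r=manip.get_position(),manip.get_ee_rot();w=manip.camera("wrist");T=wT(w,p,r)
print("plg px",proj(w,T,np.array([.5205,.133,.13])))
s=manip.camera("scene");t=manip.camera("top")
a=cv2.resize(s["image"][190:310,250:410],(400,300),interpolation=2);b=cv2.resize(t["image"][200:290,265:385],(400,300),interpolation=2)
m=np.hstack([cv2.resize(w["image"],(400,300),interpolation=3),a]);m2=np.hstack([b,np.zeros_like(b)])
cv2.imwrite("pics/chk.png",np.vstack([m,m2])[:,:,::-1])
S=proj(t,t["cam_to_world"],np.array([.542,.0143,.1565]));print("funnel rim expected top px",S,[(S[0]-265)*400/120,(S[1]-200)*300/90+300])
print(manip.get_time())
E
```

```text
[ 4.6 -2.1  1.4]
0.08509698579257627 [-0.3 -0.7 -0.6]
plg px (np.float64(320.7406162749123), np.float64(235.61433162402076))
funnel rim expected top px (np.float64(345.288798776427), np.float64(239.5748859927694)) [np.float64(267.62932925475656), np.float64(431.9162866425646)]
18.9583
```

View pics/chk.png

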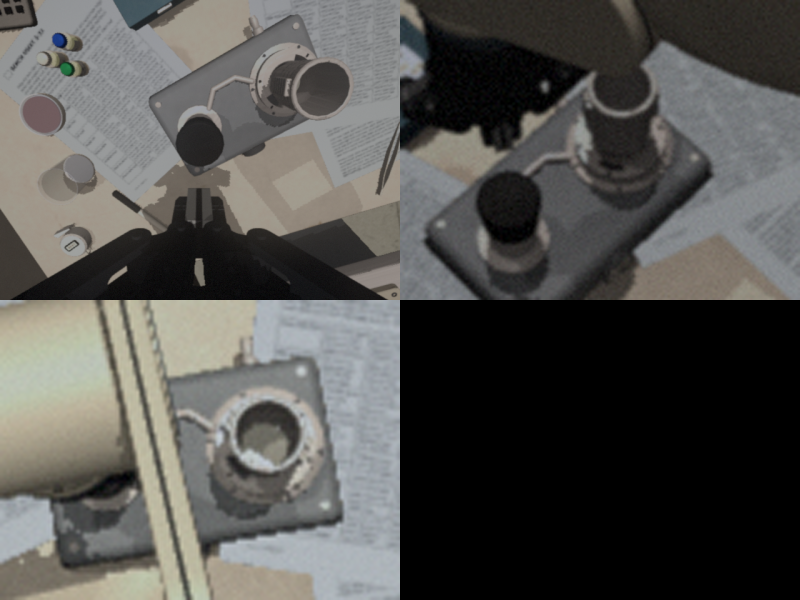

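The funnel stands upright in the ring, its rim where expected (268,434 in the crop), and the plunger top is under the tool. Next: a full stroke.

```bash
python3 - <<'E'
from h import *
g=manip.get_contact_force
P=[.5215,.133]
manip.servo_line([*P,.160],rate=.12);f0=g()
for z in(.153,.150,.145,.140,.138,.137,.136,.135,.134,.133,.132,.131):
    manip.servo_line([*P,z],rate=.05);f=g()-f0;print(z,manip.get_position().round(4),f.round(1))
    if f[2]>22:break
manip.hold(.3);print(manip.get_position().round(4),(g()-f0).round(1))
manip.servo_line([*P,.30],rate=.12);manip.hold(.3);print((g()-f0).round(1),manip.get_time())
E
```

```text
0.153 [0.5214 0.133  0.153 ] [-1.6 -0.5  0.3]
0.15 [0.5219 0.1331 0.1503] [ 1.1 -1.6  4.2]
0.145 [0.522  0.1331 0.1454] [-1.1 -1.1  4.7]
0.14 [0.522  0.1331 0.1405] [-0.3 -1.   7.2]
0.138 [0.522  0.1331 0.1387] [-1.8 -0.7  7.6]
0.137 [0.522  0.1331 0.1377] [-0.7 -1.2  8.2]
0.136 [0.522  0.1331 0.1368] [-2.  -1.5  7.4]
0.135 [0.522  0.1331 0.136 ] [-1.3 -1.7  9.9]
0.134 [0.5221 0.1332 0.1359] [-4.  -1.1 20. ]
0.133 [0.5222 0.1332 0.1358] [-7.6 -3.4 31. ]
[0.5222 0.1332 0.1358] [-8.1 -2.1 29.1]
[-0.6 -0.9  0.6] 24.625
```

The stop was reached: 16 mm of travel, then a sharp rise in force. One last look, from a point clear of the base.

```bash
python3 - <<'E'
from h import *
manip.move_to([.44,.02,.36],ori(0))
w=manip.camera("wrist");cv2.imwrite("pics/fin.png",cv2.convertScaleAbs(w["image"][:,:,::-1],alpha=1.3));print(manip.get_time())
T=wT(w,manip.get_position(),manip.get_ee_rot());print(proj(w,T,np.array([.5215,.133,.13])),proj(w,T,np.array([.542,.0143,.1565])),proj(w,T,np.array([.542,.0143,.0675])))
E
```

```text
25.3333
(np.float64(180.03929076862693), np.float64(103.63426748729825)) (np.float64(328.2756704449645), np.float64(73.68330419589844)) (np.float64(326.0701359839271), np.float64(80.39603090984616))
```

View pics/fin.png

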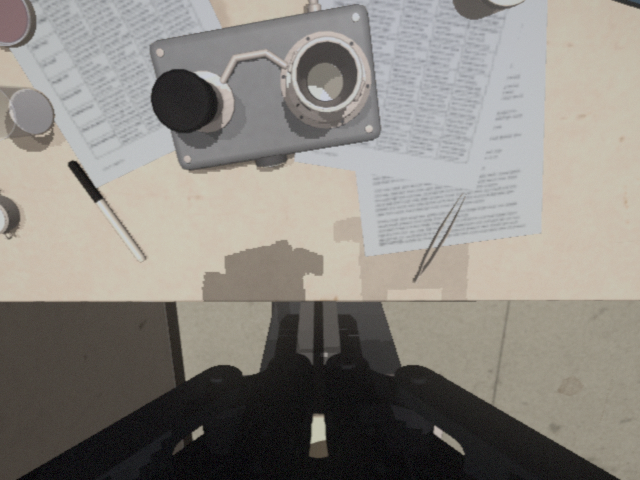

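The funnel is seated upright, rim at (329,76) against (328,74) expected. The plunger is back up, and the beaker and petri dish are undisturbed, so I'm handing in.

```bash
python3 -c "
from rig import manip
print(manip.sign_off())"
```

```text
the job is handed in; nothing more can be done
None
```

The job is handed in: by force and position readings the funnel is locked in the ring's catches, and the pump plunger was pushed to its stop and is back up; the cup, beaker and petri dish were not touched, and it took about 25 s of the 51 s allowed.

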